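# Roll the pendulum rod into the V-rest and latch it

## Robot

A 6-joint arm with a two-finger parallel gripper is mounted at the origin on the work surface. World frame = base frame: x ahead of the robot, y to its left, z up, the work surface at z = 0. Lengths are in m, angles in rad, forces in N, time in s.
With the tool pointing down it reaches from about 0.25 to 0.85 m from the base axis. Payload 12.5 kg.
Tool frame: the origin (TCP) lies on the centre line of the jaws, within the pads' length; the fingertips stand 8 mm ahead of it and the grasp point (between the pads) lies 11 mm behind it (ctrl.tip_reach is the distance from the TCP to the fingertips, in m); x points along the fingers, y is the direction in which the jaws open and shut, and the axes are right-handed (so a half turn about x gives the same grasp; the last joint's range is limited). The gripper opens to 93 mm and grips with 3 to 60 N. Pads are 15 mm wide; open, the fingers measure 128 mm over their backs; the gripper's body (75 mm by 188 mm) begins 65 mm behind the grasp point.
Start: joints at [1.094, 0.351, 1.652, -0, 1.139, -0.085], TCP at [0.21, 0.508, 0.227] pointing down, gripper open.
Joint ranges: [-2.75, 2.75], [-0.79, 2.1], [0.01, 2.65], [-1.57, 4.71], [0.07, 3.14], [-2.87, 2.87]. Speed limits (rad/s): [2.22, 2.22, 2.79, 3.14, 3.14, 3.14].

## Interface

Orientations are given as a unit quaternion [w, x, y, z].
In Python, from rig import readout, eyes, ctrl gives the robot as it stands. The module is installed in compiled form; this text tells all that it offers.
- The arm moves only by the shell command python3 -m handwheel 'ROWS' [OPENING] [FORCE]. ROWS is JSON, a list of rows, each a list of 2 entries, a list of its own where there are three numbers: the shift along the world's x, y, z scaled (see below), then the turn about the world's z scaled (see below). In form: [[[x, y, z], yaw], ...]. A call has 1 to 12 rows; each row is the pose to reach, as a shift and turn from the pose commanded when the call began; what a row does not reach only later rows make up. The controller multiplies each number of a shift by 0.3 m and each number of a turn by 30 degrees. A row lasts 1/8 s, in which the tool goes at most 62.5 mm and 10.7 degrees, less where a joint would pass 70% of its speed; a pose out of reach is approached as far as the arm can. A call with a number of a shift or a turn outside -1 to 1 is refused whole. A call with a gripper value outside its range is refused whole. OPENING is the gripper's target within -1 to 1 (fully open at 1, half-way at 0, shut at -1), set as the call begins (- or left out, the last holds). The fingers move at their own pace and stop on an object; FORCE is the grip in N (left out, the last holds). Time passes only in rows, so rows that repeat a pose let the fingers close. It gives the time, the measured TCP pose, the force and the opening at its end, in the units of the state.
- readout.sense(): the state, without advancing time (a new reading comes with each control period).
- eyes.read_camera(name): name is "scene" or "top" or "wrist"; returns the picture (480x640x3 uint8, red, green, blue); there is no depth.
- eyes.camera_params(name): a dict with "fx", "fy", "cx", "cy" (pixels), "pose" (4x4, takes a point from camera to world coordinates); the wrist camera has in their place "hand_eye" (4x4, takes a point from camera to tool coordinates, whose origin is the TCP and whose axes are the tool frame's). Camera axes: x right, y up, looking along -z (the intrinsics and any distortion apply to the point x, -y, -z); pixel columns grow to the right and rows downward; lengths in m; the calibration is good to about 2 mm. A picture is of the moment at which its call begins: read the wrist's pose just before it. camera_params takes no time and is no camera call.
- ctrl.finish_job(): hands the job in, once; it reports no verdict.
The state is a dict: "time": time; "qpos": joint angles; "qvel": joint speeds; "tau": joint torques, N m; "position": TCP position; "orientation": TCP orientation; "contact_force": force on the tool from outside, world axes, zero at the start; "moment": the same for the moment, N m; "grip_width": finger opening in m.
Only numpy, scipy, OpenCV 4.12 (cv2) and the standard library are available. Lean on these libraries where they do the work, as an engineer would, in place of code of your own. Each camera call takes 0.05 s, during which the arm holds its last target.

## Task

With the fingertips, roll the nickel pendulum rod along the bench by its side, up the ramp of the steel V-rest and into the groove, so that it lies there with its whole length supported. Then push the brass latch on the V-rest all the way round by its pin so that it lies across the rod. Do not pinch, lift or carry the rod, and leave everything else on the bench where it is.

Things in the scene. Friction and masses are not known exactly. Their poses are not given: they have to be found in the camera images.
- rod: nickel pendulum rod: bright round bar lying on the bench, 20 mm diameter, 150 mm long plus a 5 mm long, 12 mm diameter stub at each end; 0.23 to 0.43 kg, smooth (friction about 0.4), rolls easily. Origin at its centre, 10 mm above the bench at the start; y axis along the bar (x and z turn as it rolls). Starts on the ramp side of the V-rest, within 0.1 rad of parallel to the groove.
- vrest: steel V-rest fixed to the bench, 210 mm long in y (along the groove). Origin at bench height at the groove's bottom line, mid-length. x points from ramp to back jaw, the way the rod must roll. Profile, x/height in mm: ramp from -55/0 straight up to a crest at -9/9; 90-degree groove down to 0/0 and up to 22/22; flat back jaw 22 high from x = 22 to 56.
- groove (a point): where the rod's centre lies when it is seated in the groove: on the V-rest, 14 mm above the bench at mid-length; axes as the V-rest's
- latch_pivot (a point): the vertical hinge axis of the brass latch, on top of the back jaw: 38 mm behind the groove's bottom line (V-rest x = +38 mm, y = 0), at the height of the latch's underside, 27.5 mm above the bench; axes as the V-rest's
- latch_pin (a point): middle (22 mm above the latch's underside, about 50 mm above the bench) of the upright round brass pin on the latch, 12 mm in diameter, standing from 34.5 to 64.5 mm above the bench, 58 mm from the pivot
- latch (a joint): turn of the brass latch, rad: a flat arm 14 mm wide, 27.5 to 34.5 mm above the bench, 66 mm long from its pivot, clear above the seated rod (top at 24 mm). 0 = points along the V-rest's +y over the back jaw; starts at -0.45 to 0.05; grows anticlockwise seen from above; pi/2 = across the rod, pointing to the V-rest's -x; stop at 1.62. About 1 N at the pin moves it; it stays where left.
- puck: bystander, to be left alone: round aluminium timing puck, 50 mm across, 14 mm high; origin under its centre
- anchor: bystander, to be left alone: flat steel escapement anchor, about 50 by 95 mm, 13 mm high; origin at the underside of its hub
- bob: bystander, to be left alone: brass pendulum bob, 38 mm across, 36 mm high; origin under its centre
- jar: bystander, to be left alone: small closed amber jar, 34 mm across, 50 mm high; origin under its centre
- collar: bystander, to be left alone: brass ring, 48 mm across, 12 mm high; origin under its centre
- driver: bystander, to be left alone: screwdriver lying on the bench, 170 mm long; origin under its middle
There are look-alikes about, which are no part of the job. Of the things shaped like the rod, the bare steel one is meant.

How it is judged:
On the way, in this order (a step that is already met when the one before it is completed fails the run):
1. the rod turns about its axis as it rolls along the bench or the ramp (angular speed of rod above 0.8 rad/s and distance of rod from where it was at the start of the episode above 0.008 m and x of rod in the frame of vrest below -0.012 m), for 0.1 s.
2. the rod lies in the groove while the latch is still open (x of rod in the frame of groove between -0.004 and 0.004 m and z of rod in the frame of groove between -0.004 and 0.004 m and y of rod in the frame of groove between -0.032 and 0.032 m and angle between the y axis of rod and the y axis of vrest, either way round below 0.06 rad and value of joint latch below 0.7 rad), for 0.2 s.
3. the latch lies across the rod (x of rod in the frame of groove between -0.004 and 0.004 m and z of rod in the frame of groove between -0.004 and 0.004 m and y of rod in the frame of groove between -0.032 and 0.032 m and angle between the y axis of rod and the y axis of vrest, either way round below 0.06 rad and value of joint latch above 1.4 rad), for 0.2 s.
At the end, for the whole second after the job is handed in: the rod lies still in the groove: its centre within 4 mm of the seated line across and in height and within 32 mm of mid-length (no overhang), its axis within 0.06 rad of the groove; the latch is turned past 1.4 rad, across the rod (all of step 3 and linear speed of rod below 0.01 m/s and angular speed of rod below 0.2 rad/s); the robot touches nothing.
It fails at once if the rod is lifted or carried (centre over 16 mm high before the ramp, over 20 mm above the ramp's lower half, over 25 mm anywhere) (height (world z) of rod above 0.025 m or (height (world z) of rod above 0.016 m and x of rod in the frame of vrest below -0.06 m) or (height (world z) of rod above 0.02 m and x of rod in the frame of vrest below -0.032 m)).
It fails at once if the fingers press on the rod with over 25 N (contact force between the fingers and rod above 25 N).
It fails at once if a bystander is moved more than 10 mm (distance of any of puck, anchor, bob, jar, collar, driver from where it was at the start of the episode above 0.01 m).
It also fails if it takes over 51 s, if anything falls off the work surface, if the arm or the gripper's body presses on something with over 40 N, if the wrist force passes 120 N, or if a joint passes its speed limit or range.

## Working session

There is one attempt and no reset: what is moved stays moved. The work goes in short steps, Python scripts to look and compute and a shell command to move; the robot and the scene stay as the last step left them, time stands still between calls to the robot, and variables do not carry over. Pictures are saved under pics/ and viewed, and the job is handed in when it is done.

```bash
mkdir -p pics; python3 - <<'E'
from rig import readout, eyes, ctrl
import cv2
for n in ("scene","top","wrist"):
    cv2.imwrite(f"pics/{n}0.png",eyes.read_camera(n)[:,:,::-1])
    p=eyes.camera_params(n); print(n,{k:(v if not hasattr(v,'round') else v.round(4)) for k,v in p.items()})
print(readout.sense(), ctrl.tip_reach)
E
```

```text
scene {'fx': 515.6581094116948, 'fy': 515.6581094116948, 'cx': 313.7278649540997, 'cy': 241.5952232428002, 'pose': array([[ 0.3733, -0.6858,  0.6248,  1.2792],
       [ 0.9277,  0.2775, -0.2498, -0.2848],
       [-0.0021,  0.6728,  0.7398,  0.9476],
       [ 0.    ,  0.    ,  0.    ,  1.    ]])}
top {'fx': 582.4631188378695, 'fy': 582.4631188378695, 'cx': 318.1106164624977, 'cy': 240.141330795057, 'pose': array([[ 6.9000e-03,  9.7510e-01, -2.2180e-01,  2.0280e-01],
       [-1.0000e+00,  7.3000e-03,  8.0000e-04,  8.4000e-03],
       [ 2.4000e-03,  2.2170e-01,  9.7510e-01,  1.6108e+00],
       [ 0.0000e+00,  0.0000e+00,  0.0000e+00,  1.0000e+00]])}
wrist {'fx': 371.1316887556115, 'fy': 371.1316887556115, 'cx': 317.74770284880157, 'cy': 241.8495006245048, 'hand_eye': array([[-4.000e-04,  2.830e-01, -9.591e-01, -1.584e-01],
       [ 1.000e+00,  1.000e-04, -3.000e-04, -9.000e-04],
       [ 0.000e+00, -9.591e-01, -2.830e-01, -7.910e-02],
       [ 0.000e+00,  0.000e+00,  0.000e+00,  1.000e+00]])}
{'time': 0.15, 'qpos': array([ 1.09441880e+00,  3.51106295e-01,  1.65228399e+00, -3.00440320e-05,
        1.13910792e+00, -8.46021245e-02]), 'qvel': array([ 0.00051872, -0.00272114, -0.00252566, -0.00073416, -0.00152896,
        0.00052783]), 'tau': array([ 2.75251059e-04, -4.97465479e+01, -2.85339081e+01,  6.98700221e-02,
        2.46646075e-02, -4.31445812e-05]), 'position': array([0.20986819, 0.50809699, 0.22622585]), 'orientation': array([ 0.69350499,  0.13731469,  0.69366371, -0.13793532]), 'contact_force': array([-0.26934288, -0.27701652,  0.51126542]), 'moment': array([ 0.0230785 , -0.00768202, -0.00551249]), 'grip_width': 0.09339017069958734} 0.008
```

View pics/scene0.png

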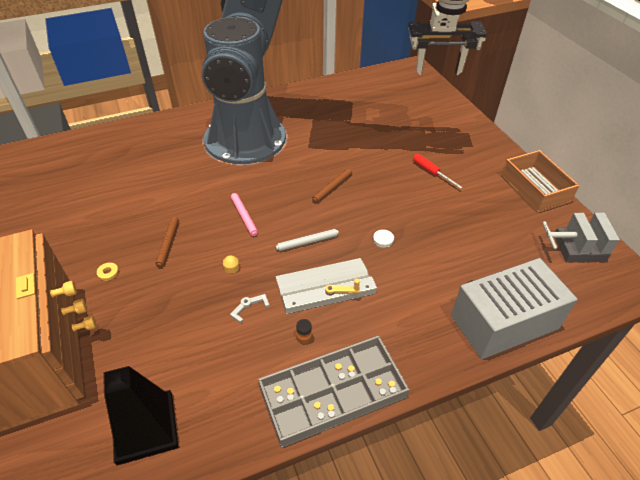

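View pics/top0.png

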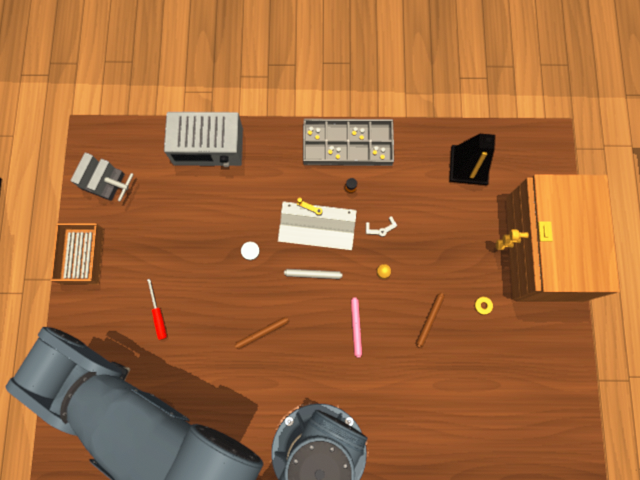

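View pics/wrist0.png

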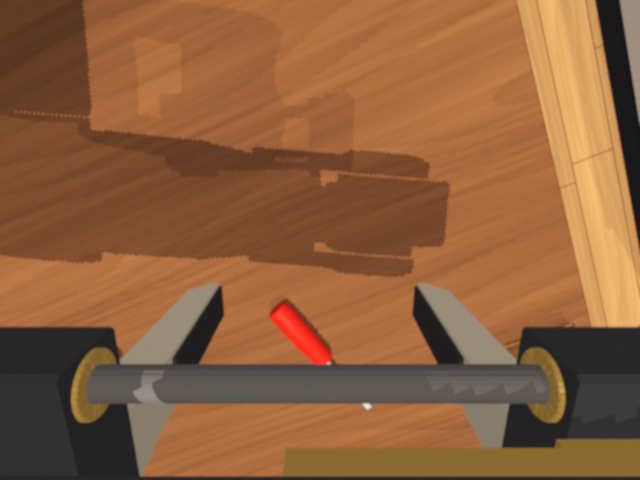

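The top view shows the bare rod at about (313,273), V-rest at (317,226), latch hinge (320,211) with its pin near (302,202). The puck is at (250,250), the bob at (384,271) and the anchor at (382,227). Next I'll measure these.

```bash
cat > h.py <<'E'
import numpy as np, cv2
from rig import readout, eyes, ctrl
def cam(name,st=None):
    p=eyes.camera_params(name)
    if name=="wrist":
        from scipy.spatial.transform import Rotation as R
        st=st or readout.sense(); w,x,y,z=st["orientation"]
        T=np.eye(4);T[:3,:3]=R.from_quat([x,y,z,w]).as_matrix();T[:3,3]=st["position"]
        P=T@p["hand_eye"]
    else: P=p["pose"]
    return p,P
def ray(c,u,v,z):
    p,P=c
    d=P[:3,:3]@np.array([(u-p["cx"])/p["fx"],-(v-p["cy"])/p["fy"],-1.0])
    o=P[:3,3]; t=(z-o[2])/d[2]; return o+t*d
def proj(c,X):
    p,P=c; q=P[:3,:3].T@(np.asarray(X)-P[:3,3]); return np.array([p["cx"]+p["fx"]*q[0]/-q[2],p["cy"]-p["fy"]*q[1]/-q[2]])
E
python3 - <<'E'
from h import *
t=cv2.imread("pics/top0.png"); s=cv2.imread("pics/scene0.png")
cv2.imwrite("pics/topc.png",cv2.resize(t[180:300,230:410],None,fx=4.4,fy=4.4,interpolation=cv2.INTER_CUBIC))
cv2.imwrite("pics/scenec.png",cv2.resize(s[210:350,220:410],None,fx=4.2,fy=4.2,interpolation=cv2.INTER_CUBIC))
for n,im in(("top",t),("scene",s)):
    c=cam(n); hsv=cv2.cvtColor(im,cv2.COLOR_BGR2HSV)
    m=((hsv[...,1]<60)&(hsv[...,2]>110)).astype(np.uint8)
    cs,_=cv2.findContours(m,0,1)
    for k in cs:
        if cv2.contourArea(k)>60:
            (u,v),wh,a=cv2.minAreaRect(k); 
            if 220<u<420 and 170<v<320:
                print(n,(round(u),round(v)),np.round(wh,1),round(a,1),ray(c,u,v,.01).round(4)); print([ (ray(c,*q,.01)[:2]).round(3).tolist() for q in cv2.boxPoints(cv2.minAreaRect(k))])
    m=cv2.inRange(hsv,(15,120,120),(35,255,255)); cs,_=cv2.findContours(m,0,1)
    for k in cs:
        if cv2.contourArea(k)>20:
            (u,v),wh,a=cv2.minAreaRect(k); print(n,'brass',(round(u),round(v)),np.round(wh,1),ray(c,u,v,.03)[:2].round(3))
E
```

```text
top (313, 274) [56.2  6.5] 3.0 [0.4713 0.0206 0.01  ]
[[0.466, 0.099], [0.484, 0.098], [0.477, -0.058], [0.459, -0.057]]
top (250, 250) [17. 17.] 90.0 [0.5356 0.1993 0.01  ]
[[0.56, 0.224], [0.56, 0.176], [0.512, 0.175], [0.511, 0.222]]
top (381, 228) [16.  30.8] 76.0 [ 0.6047 -0.1703  0.01  ]
[[0.616, -0.123], [0.639, -0.208], [0.593, -0.218], [0.571, -0.133]]
top (317, 225) [74.5 40. ] 6.6 [0.6101 0.0109 0.01  ]
[[0.564, 0.121], [0.681, 0.111], [0.657, -0.101], [0.541, -0.087]]
top brass (620, 442) [ 5. 35.] [ 0.032 -0.775]
top brass (631, 446) [ 8. 55.] [ 0.025 -0.804]
top brass (28, 431) [12.1 46.3] [0.049 0.755]
top brass (4, 410) [46.  7.] [0.102 0.824]
top brass (617, 328) [43.5  3.7] [ 0.327 -0.8  ]
top brass (596, 305) [ 4.9 13.1] [ 0.387 -0.75 ]
top brass (484, 305) [18.8 17.9] [ 0.384 -0.444]
top brass (9, 340) [14.8 91.9] [0.283 0.832]
top brass (38, 312) [14.2 64.4] [0.357 0.762]
top brass (602, 278) [23.  5.] [ 0.46  -0.772]
top brass (384, 271) [14. 13.] [ 0.477 -0.173]
top brass (49, 268) [ 4.4 21.6] [0.477 0.747]
top brass (536, 270) [39.2  3.4] [ 0.484 -0.595]
top b
[... 2699 characters left out ...]
845 -0.033]
scene brass (338, 366) [5. 5.] [ 0.831 -0.056]
scene brass (622, 382) [54.9 11.5] [1.066 0.44 ]
scene brass (636, 336) [15.4  5.8] [0.997 0.541]
scene brass (83, 324) [13.1 24.3] [ 0.54  -0.512]
scene brass (73, 308) [13.9 24.7] [ 0.489 -0.528]
scene brass (62, 289) [14.4 25.6] [ 0.426 -0.546]
scene brass (343, 286) [13.1 33.3] [0.653 0.034]
scene brass (108, 272) [17. 21.] [ 0.413 -0.447]
scene brass (231, 264) [18.1 15.8] [ 0.497 -0.179]
scene brass (2, 254) [31.  4.] [ 0.264 -0.671]
scene brass (39, 245) [22.2  4.8] [ 0.268 -0.589]
scene brass (18, 295) [127.4  33.7] [ 0.407 -0.638]
scene brass (436, 36) [ 1. 27.] [-0.292  0.84 ]
scene brass (36, 4) [18.5 76. ] [-1.161 -0.545]
```

```bash
echo
```

```text
(no output)
```

View pics/topc.png

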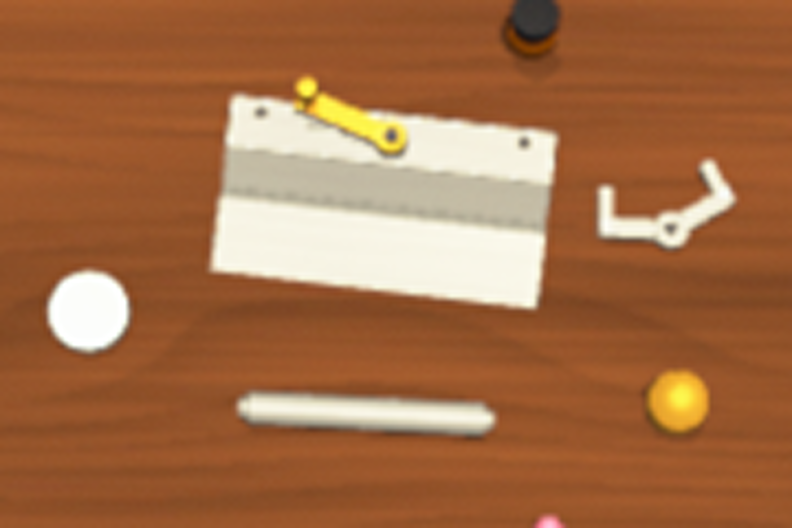

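View pics/scenec.png

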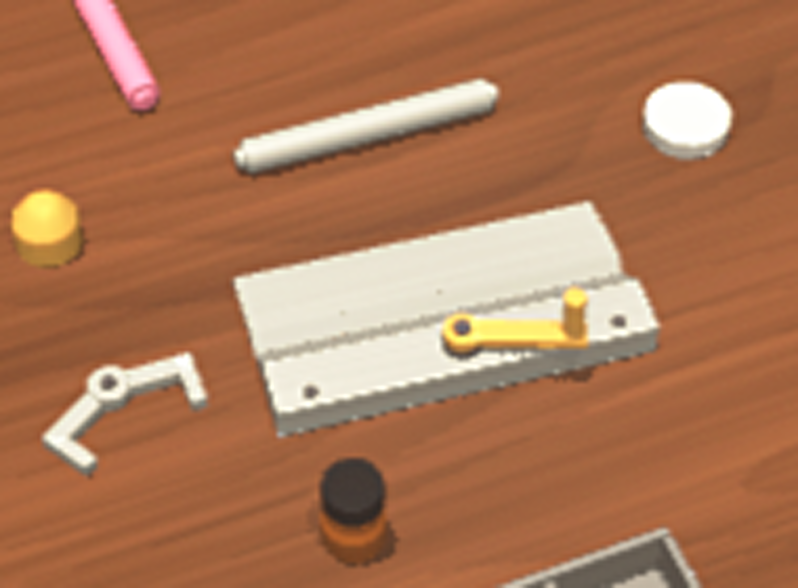

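```bash
python3 - <<'E'
from h import *
for n,f,o,pts in (("top",4.4,(230,180),dict(rampL=(211,271,0),rampR=(537,308,0),backL=(232,95,.022),backR=(557,133,.022),piv=(392,136,.0345),pin=(307,86,.0645),rodL=(240,407,.01),rodR=(494,419,.01),jar=(535,15,.05),bob=(678,402,.02),puck=(88,311,.007))),
  ("scene",4.2,(220,210),dict(rampL=(592,203,0),rampR=(235,279,0),backL=(648,316,.022),backR=(277,413,.022),piv=(462,328,.0345),pin=(575,296,.0645),rodL=(492,91,.01),rodR=(241,156,.01),jar=(352,478,.05)))):
    c=cam(n)
    W={k:ray(c,(x+.5)/f-.5+o[0],(y+.5)/f-.5+o[1],z) for k,(x,y,z) in pts.items()}
    for k in W: print(n,k,W[k].round(4))
    for a,b in(("rampR","rampL"),("backR","backL"),("rodR","rodL")):
        d=W[b]-W[a]; print(a,np.linalg.norm(d).round(4),"yaw of +y dir rel y:",np.arctan2(-d[0],d[1]).round(4))
    mid=np.mean([W[k][:2] for k in("rampL","rampR","backL","backR")],0); print("mid",mid)
E
```

```text
top rampL [0.5652 0.1219 0.    ]
top rampR [ 0.5424 -0.088   0.    ]
top backL [0.6768 0.1094 0.022 ]
top backR [ 0.6529 -0.1003  0.022 ]
top piv [0.6466 0.0059 0.0345]
top pin [0.6704 0.0596 0.0645]
top rodL [0.4749 0.1008 0.01  ]
top rodR [ 0.4684 -0.0598  0.01  ]
top jar [ 0.7231 -0.0849  0.05  ]
top bob [ 0.4784 -0.1752  0.02  ]
top puck [0.5368 0.1994 0.007 ]
rampR 0.2111 yaw of +y dir rel y: -0.1082
backR 0.211 yaw of +y dir rel y: -0.1134
rodR 0.1608 yaw of +y dir rel y: -0.0405
mid [0.60932248 0.01073572]
scene rampL [0.5709 0.12   0.    ]
scene rampR [ 0.5467 -0.0885 -0.    ]
scene backL [0.6707 0.1042 0.022 ]
scene backR [ 0.6554 -0.1018  0.022 ]
scene piv [0.6493 0.0045 0.0345]
scene pin [0.6729 0.0572 0.0645]
scene rodL [0.4767 0.0982 0.01  ]
scene rodR [ 0.4697 -0.0576  0.01  ]
scene jar [ 0.7243 -0.0863  0.05  ]
rampR 0.2099 yaw of +y dir rel y: -0.1158
backR 0.2065 yaw of +y dir rel y: -0.0742
rodR 0.1559 yaw of +y dir rel y: -0.0452
mid [0.61091317 0.00846555]
```

```bash
cat >> h.py <<'E'
from scipy.spatial.transform import Rotation as R
TH=-0.111; O=np.array([.6098,.0098]); XD=np.array([np.cos(TH),np.sin(TH)]); YD=np.array([-np.sin(TH),np.cos(TH)])
def v2w(x,y): return O+x*XD+y*YD
def w2v(p): d=np.asarray(p)[:2]-O; return np.array([d@XD,d@YD])
def st():
    s=readout.sense(); w,x,y,z=s["orientation"]; M=R.from_quat([x,y,z,w]).as_matrix()
    print("t",round(s["time"],2),"pos",s["position"].round(4),"v",w2v(s["position"]).round(4),"yaw(y-axis) deg",np.degrees(np.arctan2(M[1,1],M[0,1])).round(2),"toolz",M[:,2].round(2),"F",s["contact_force"].round(1),"w",round(s["grip_width"],3),"q",s["qpos"].round(2))
    return s,M
E
python3 - <<'E'
from h import *
st(); print(np.degrees(TH)+90, w2v([.472,.0195]), w2v([.4732,.0205]))
E
```

```text
t 0.15 pos [0.2099 0.5081 0.2262] v [-0.4527  0.4509] yaw(y-axis) deg 67.55 toolz [ 0.92 -0.38 -0.  ] F [-0.3 -0.3  0.5] w 0.093 q [ 1.09  0.35  1.65 -0.    1.14 -0.08]
83.64016847404787 [-0.13802644 -0.0056241 ] [-0.1369446  -0.00449733]
```

```bash
python3 -m handwheel '[[[0.37,-0.8,-0.2],0.537],[[0.37,-0.8,-0.2],0.537],[[0.37,-0.8,-0.2],0.537],[[0.37,-0.8,-0.2],0.537],[[0.37,-0.8,-0.2],0.537],[[0.37,-0.8,-0.2],0.537],[[0.37,-0.8,-0.2],0.537]]' 1; python3 -c "
from h import *
st()"
```

```text
time: 1.02
position: [0.3209, 0.269, 0.1669]
orientation: [0.706, 0.039, 0.706, -0.039]
contact_force: [-0.8, 0.6, -0.1]
grip_width: 0.0931
t 1.02 pos [0.3209 0.269  0.1669] v [-0.3158  0.2256] yaw(y-axis) deg 83.67 toolz [ 0.99 -0.11  0.  ] F [-0.8  0.6 -0.1] w 0.093 q [ 0.59  0.2   2.03  0.    0.91 -0.87]
```

```bash
python3 -m handwheel '[[[0.36,-0.81,-0.2],0],[[0.36,-0.81,-0.2],0],[[0.36,-0.81,-0.2],0],[[0.36,-0.81,-0.2],0],[[0.36,-0.81,-0.2],0],[[0.36,-0.81,-0.2],0],[[0.36,-0.81,-0.2],0]]'; python3 -c "
from h import *
s,M=st()
im=eyes.read_camera('wrist');cv2.imwrite('pics/w1.png',im[:,:,::-1])
cv2.imwrite('pics/t1.png',eyes.read_camera('top')[:,:,::-1])
"
```

```text
time: 1.9
position: [0.4288, 0.0266, 0.1068]
orientation: [0.706, 0.039, 0.706, -0.039]
contact_force: [-0.3, 0.5, -0.5]
grip_width: 0.0928
t 1.9 pos [0.4288 0.0266 0.1068] v [-0.1818 -0.0034] yaw(y-axis) deg 83.74 toolz [ 0.99 -0.11 -0.  ] F [-0.3  0.5 -0.5] w 0.093 q [-0.05  0.32  2.06  0.    0.76 -1.51]
```

View pics/w1.png

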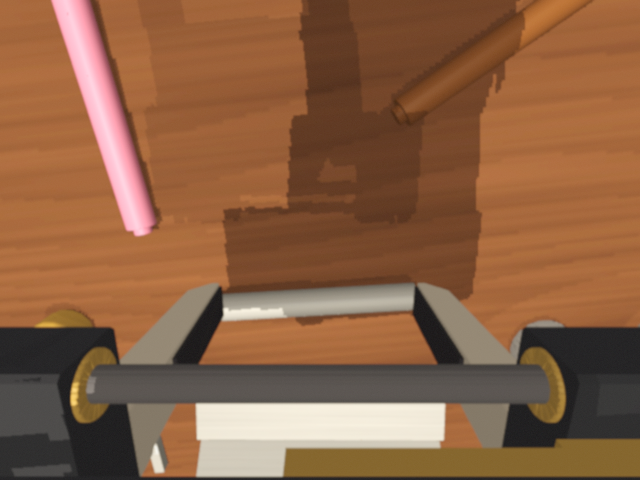

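```bash
python3 -c "
from h import *
c=cam('wrist')
for u,v in((230,307),(405,297)): X=ray(c,u,v,.012);print(X.round(4),w2v(X).round(4))
for u,v,z in((197,402,0),(445,402,0)): X=ray(c,u,v,z);print(X.round(4),w2v(X).round(4))
"
```

```text
[ 0.4677 -0.0446  0.012 ] [-0.1352 -0.0698]
[0.4738 0.0863 0.012 ] [-0.1436  0.0609]
[ 0.5583 -0.092   0.    ] [-0.0399 -0.1069]
[0.5814 0.1186 0.    ] [-0.0403  0.1049]
```

```bash
python3 -m handwheel '[[[0,0,-0.15],0],[[0,0,-0.29],0],[[0,0,-0.308],0],[[0,0,-0.308],0],[[0,0,-0.308],0]]'; python3 -c "
from h import *
s,M=st()"
python3 -m handwheel '[[[0.028,-0.003,0],0],[[0.055,-0.006,0],0],[[0.083,-0.009,0],0],[[0.11,-0.012,0],0],[[0.138,-0.015,0],0],[[0.166,-0.018,0],0],[[0.193,-0.021,0],0],[[0.221,-0.025,0],0],[[0.248,-0.028,0],0],[[0.276,-0.031,0],0],[[0.304,-0.034,0],0],[[0.331,-0.037,0],0]]';  python3 -c "
from h import *
s,M=st()
cv2.imwrite('pics/t2.png',cv2.resize(eyes.read_camera('top')[150:300,230:430,::-1],None,fx=4,fy=4))
cv2.imwrite('pics/s2.png',cv2.resize(eyes.read_camera('scene')[180:330,210:410,::-1],None,fx=4,fy=4))
"
```

```text
time: 2.62
position: [0.4299, 0.0255, 0.0156]
orientation: [0.707, 0.039, 0.705, -0.039]
contact_force: [0.2, 0.1, 0.5]
grip_width: 0.0929
t 2.62 pos [0.4299 0.0255 0.0156] v [-0.1806 -0.0043] yaw(y-axis) deg 83.68 toolz [ 0.99 -0.11  0.  ] F [0.2 0.1 0.5] w 0.093 q [-0.05  0.51  2.09 -0.    0.53 -1.51]
time: 4.12
position: [0.5289, 0.0142, 0.0142]
orientation: [0.706, 0.039, 0.706, -0.039]
contact_force: [-1.2, -0.9, 0.1]
grip_width: 0.0932
t 4.12 pos [0.5289 0.0142 0.0142] v [-0.0809 -0.0046] yaw(y-axis) deg 83.66 toolz [ 0.99 -0.11  0.  ] F [-1.2 -0.9  0.1] w 0.093 q [-0.06  0.63  1.84  0.    0.67 -1.52]
```

View pics/t2.png

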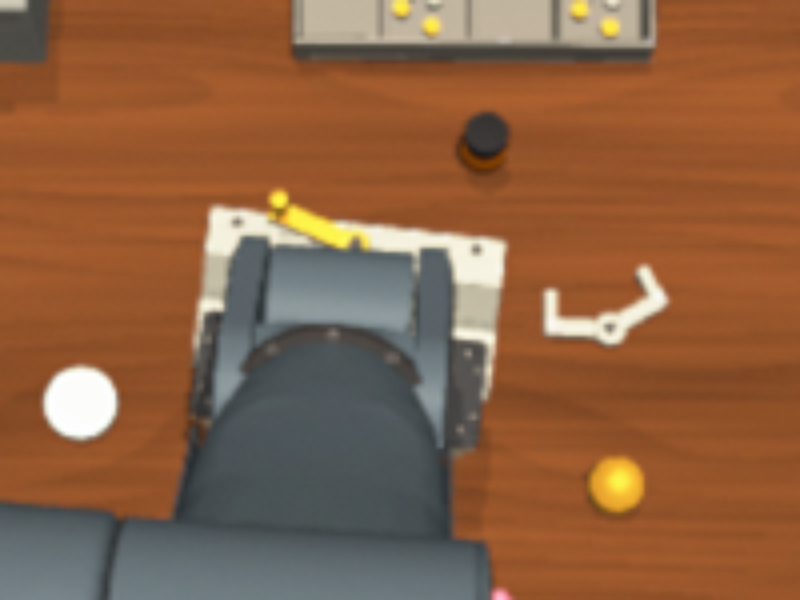

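View pics/s2.png

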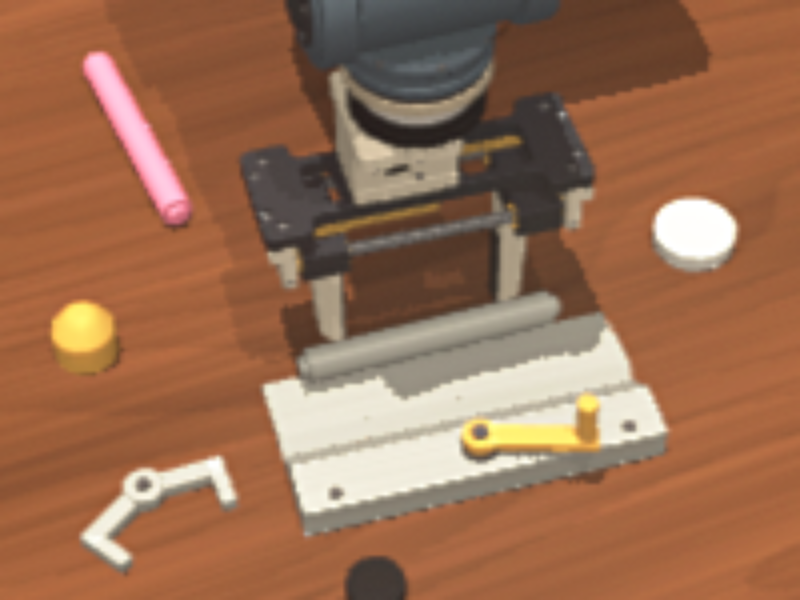

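```bash
python3 -m handwheel '[[[0.022,-0.002,0.003],0],[[0.044,-0.005,0.006],0],[[0.066,-0.007,0.009],0],[[0.088,-0.01,0.012],0],[[0.11,-0.012,0.014],0],[[0.13,-0.0145,0.017],0],[[0.15,-0.017,0.019],0],[[0.172,-0.019,0.021],0],[[0.194,-0.0215,0.023],0],[[0.194,-0.0215,0.023],0]]';  python3 -c "
from h import *
s,M=st()
cv2.imwrite('pics/s3.png',cv2.resize(eyes.read_camera('scene')[180:330,210:410,::-1],None,fx=4,fy=4))
"
```

```text
time: 5.48
position: [0.5876, 0.0076, 0.0213]
orientation: [0.707, 0.039, 0.705, -0.039]
contact_force: [-0.3, -1.1, -0.5]
grip_width: 0.0932
t 5.47 pos [0.5876 0.0076 0.0213] v [-0.0218 -0.0046] yaw(y-axis) deg 83.66 toolz [ 0.99 -0.11  0.  ] F [-0.3 -1.1 -0.5] w 0.093 q [-0.07  0.69  1.68 -0.    0.77 -1.53]
```

View pics/s3.png

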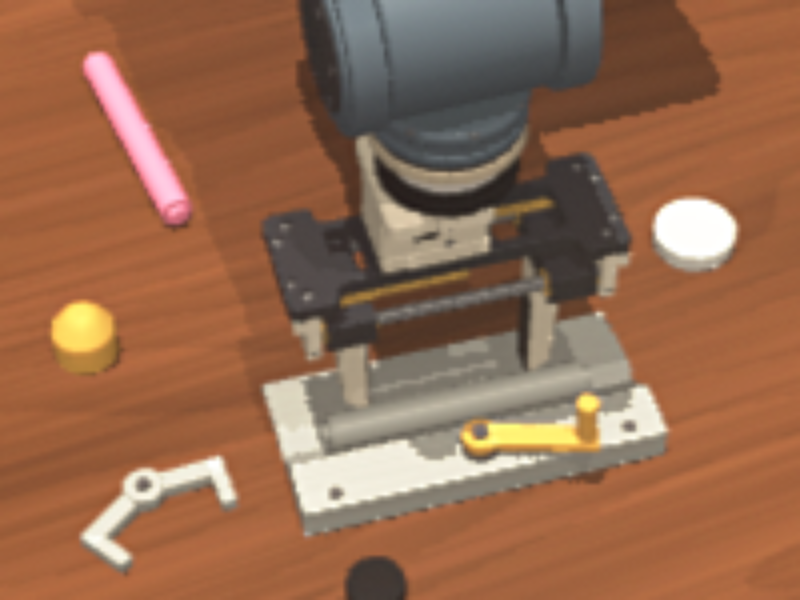

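```bash
python3 -m handwheel '[[[-0.05,0.005,0],0],[[-0.1,0.01,0.1],0],[[-0.1,0.01,0.3],0],[[-0.1,0.01,0.35],0],[[-0.1,0.01,0.35],0],[[-0.1,0.01,0.35],0]]';  python3 -c "
from h import *
s,M=st()
cv2.imwrite('pics/s4.png',cv2.resize(eyes.read_camera('scene')[180:330,210:410,::-1],None,fx=4,fy=4,interpolation=2))
cv2.imwrite('pics/w4.png',eyes.read_camera('wrist')[:,:,::-1])
"
```

```text
time: 6.28
position: [0.5557, 0.0108, 0.1246]
orientation: [0.705, 0.039, 0.707, -0.039]
contact_force: [0.0, -0.2, 0.2]
grip_width: 0.0934
t 6.28 pos [0.5557 0.0108 0.1246] v [-0.0538 -0.005 ] yaw(y-axis) deg 83.66 toolz [ 0.99 -0.11 -0.  ] F [ 0.  -0.2  0.2] w 0.093 q [-0.06  0.49  1.73 -0.    0.93 -1.52]
```

View pics/s4.png

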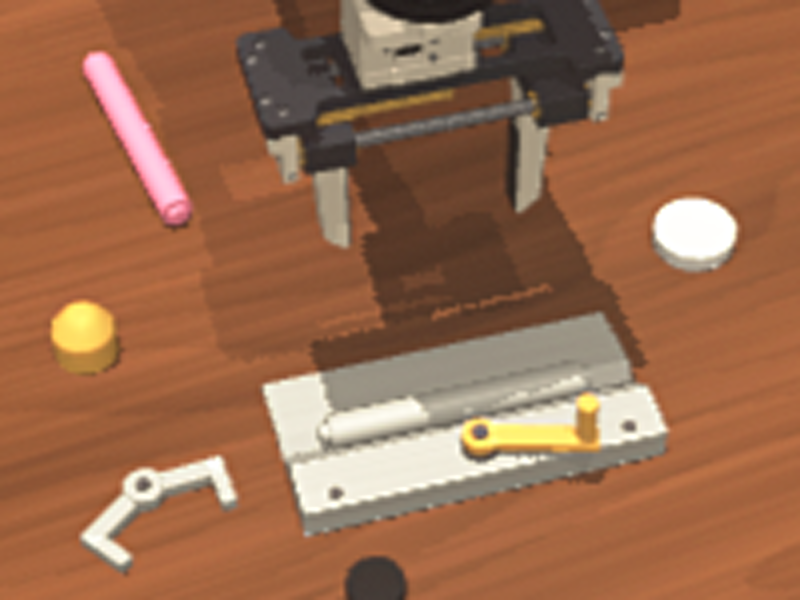

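View pics/w4.png

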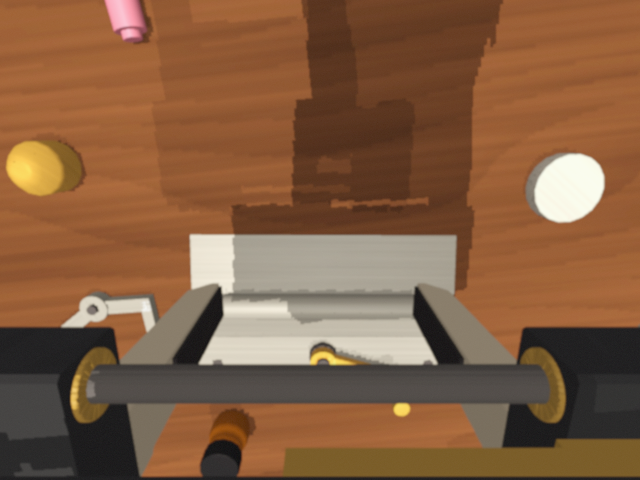

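```bash
python3 -c "
from h import *
c=cam('scene')
for x,y in((320,433),(590,379)): X=ray(c,(x+.5)/4-.5+210,(y+.5)/4-.5+180,.014);print(w2v(X).round(4))
c=cam('wrist')
for n,u,v,z in(('rampR',190,235,0),('rampL',456,235,0),('pin',401,409,.0645),('piv',321,353,.0345),('rodtop',260,306,.014),('rodtop',400,306,.014),('jar',220,459,.05)): X=ray(c,u,v,z);print(n,X.round(4),w2v(X).round(4))
im=cv2.imread('pics/w4.png');print(im[275:330,250].tolist()[::3])
"
```

```text
[ 0.0011 -0.0832]
[0.0053 0.0764]
rampR [ 0.5428 -0.0901  0.    ] [-0.0556 -0.1067]
rampL [0.566  0.1189 0.    ] [-0.0556  0.1036]
pin [0.6697 0.0566 0.0645] [0.0543 0.0532]
piv [0.6378 0.0034 0.0345] [ 0.0286 -0.0032]
rodtop [ 0.6033 -0.0415  0.014 ] [-0.0008 -0.0517]
rodtop [0.6156 0.0693 0.014 ] [-0.0009  0.0598]
jar [ 0.714  -0.0852  0.05  ] [ 0.1141 -0.0829]
[[149, 163, 169], [149, 163, 170], [151, 166, 172], [148, 162, 168], [148, 163, 170], [128, 140, 146], [109, 120, 125], [97, 109, 114], [115, 128, 135], [161, 177, 183], [196, 213, 219], [217, 233, 239], [213, 229, 236], [193, 210, 218], [179, 196, 203], [171, 187, 195], [171, 187, 194], [172, 188, 195], [173, 189, 196]]
```

The rod measures about 1 mm off the seated line at y≈-4 mm, so it's seated. The pin is at V-rest (0.055, 0.054) and the latch at about -0.3 rad. Next: shut the fingers, go behind the pin and work out the arc.

```bash
cat > arc.py <<'E'
from h import *
def target(th,gap=0,z=.052):
    phi=min(th,np.radians(70)); m=np.array([-np.cos(phi),-np.sin(phi)])
    pin=np.array([.038-.058*np.sin(th),.058*np.cos(th)]); p=v2w(*(pin-m*(.0135+gap))); return np.array([*p,z]),83.64+np.degrees(phi)
def rel(th,gap=0,z=.052,ref=None):
    s=readout.sense(); w,a,b,c=s["orientation"]; M=R.from_quat([a,b,c,w]).as_matrix(); y0=np.degrees(np.arctan2(M[1,1],M[0,1]))
    p0=s["position"]
    if ref is not None: p0,y0=ref
    p,y=target(th,gap,z); print(round(th,2),((p-p0)/.3).round(3).tolist(),round((y-y0)/30,3))
E
python3 -c "
from arc import *
rel(-.3,.014,.12); rel(-.3,.014,.052)"
```

```text
-0.3 [0.467, 0.123, -0.015] -0.574
-0.3 [0.467, 0.123, -0.242] -0.574
```

```bash
python3 -m handwheel '[[[0.2,0.06,0],-0.3],[[0.4,0.11,0],-0.574],[[0.467,0.123,0],-0.574],[[0.467,0.123,0],-0.574],[[0.467,0.123,0],-0.574],[[0.467,0.123,0],-0.574],[[0.467,0.123,0],-0.574],[[0.467,0.123,0],-0.574]]' -1 20;  python3 -c "
from arc import *
s,M=st()
c=cam('wrist')
cv2.imwrite('pics/w5.png',eyes.read_camera('wrist')[:,:,::-1])
rel(-.3,.014,.052)
"
```

```text
time: 7.38
position: [0.6964, 0.0476, 0.1263]
orientation: [0.692, 0.144, 0.692, -0.144]
contact_force: [-0.7, -0.4, 0.1]
grip_width: 0.0173
t 7.38 pos [0.6964 0.0476 0.1263] v [0.0819 0.0471] yaw(y-axis) deg 66.43 toolz [ 0.92 -0.4   0.  ] F [-0.7 -0.4  0.1] w 0.017 q [ 0.    0.72  1.31  0.    1.11 -1.16]
-0.3 [-0.002, 0.0, -0.248] 0.0
```

View pics/w5.png

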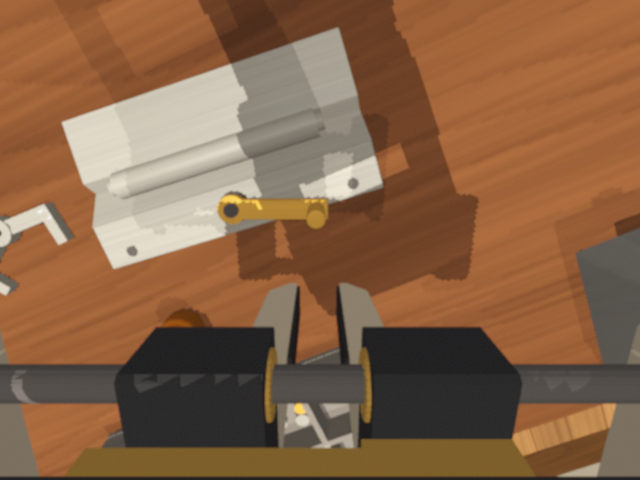

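The pin top at (316,217) lines up with the finger centre (col 319). The rod lies in the groove and the latch is still open.

```bash
python3 -c "
from h import *
c=cam('wrist')
for n,u,v,z in(('pin',316,215,.0645),('piv',231,210,.0345),('rodR',112,187,.014),('rodL',325,122,.014)): print(n,w2v(ray(c,u,v,z)).round(4))"
python3 -m handwheel '[[[0,0,-0.12],0],[[0,0,-0.24],0],[[0,0,-0.248],0],[[0,0,-0.248],0]]';  python3 -c "
from arc import *
s,M=st()
for t in(-.3,-.2,-.1,0,.1,.2): rel(t)
"
```

```text
pin [0.0517 0.0546]
piv [ 0.0373 -0.0021]
rodR [-0.0017 -0.0847]
rodL [0.0011 0.0766]
time: 7.92
position: [0.6972, 0.0477, 0.053]
orientation: [0.693, 0.144, 0.692, -0.144]
contact_force: [-0.1, 0.7, 0.9]
grip_width: 0.0006
t 7.92 pos [0.6972 0.0477 0.053 ] v [0.0827 0.0473] yaw(y-axis) deg 66.44 toolz [ 0.92 -0.4   0.  ] F [-0.1  0.7  0.9] w 0.001 q [ 0.    0.81  1.34 -0.    0.99 -1.16]
-0.3 [-0.047, 0.019, -0.003] 0.0
-0.2 [-0.064, 0.03, -0.003] 0.191
-0.1 [-0.081, 0.039, -0.003] 0.382
0 [-0.099, 0.047, -0.003] 0.573
0.1 [-0.118, 0.053, -0.003] 0.764
0.2 [-0.138, 0.056, -0.003] 0.955
```

```bash
python3 -m handwheel '[[[-0.025,0.01,0],0],[[-0.047,0.019,0],0],[[-0.064,0.03,0],0.19],[[-0.081,0.039,0],0.38],[[-0.099,0.047,0],0.57],[[-0.118,0.053,0],0.76],[[-0.138,0.056,0],0.955],[[-0.138,0.056,0],0.955]]';  python3 -c "
from arc import *
s,M=st()
cv2.imwrite('pics/s6.png',cv2.resize(eyes.read_camera('scene')[180:330,210:410,::-1],None,fx=4,fy=4,interpolation=2))
cv2.imwrite('pics/w6.png',eyes.read_camera('wrist')[:,:,::-1])
for t in(.2,.3,.4,.5,.6,.7): rel(t)
"
```

```text
time: 8.93
position: [0.6549, 0.0647, 0.0524]
orientation: [0.707, -0.031, 0.706, 0.031]
contact_force: [0.1, 0.1, 0.2]
grip_width: 0.0005
t 8.93 pos [0.6549 0.0647 0.0524] v [0.0388 0.0596] yaw(y-axis) deg 95.07 toolz [1.   0.09 0.  ] F [0.1 0.1 0.2] w 0.001 q [ 0.03  0.74  1.47  0.    0.93 -1.63]
0.2 [0.002, 0.0, -0.0] 0.005
0.3 [-0.018, 0.002, -0.0] 0.195
0.4 [-0.038, 0.002, -0.0] 0.386
0.5 [-0.057, -0.001, -0.0] 0.577
0.6 [-0.077, -0.005, -0.0] 0.768
0.7 [-0.096, -0.011, -0.0] 0.959
```

View pics/s6.png

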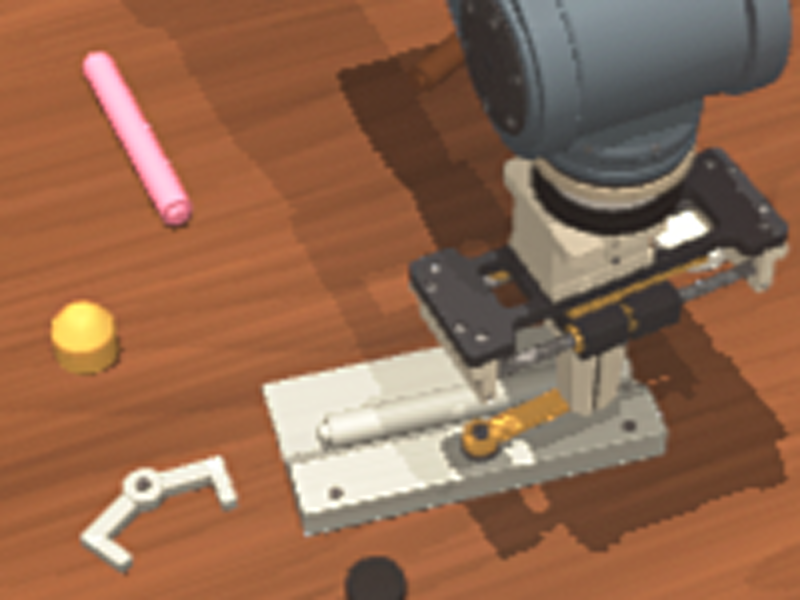

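View pics/w6.png

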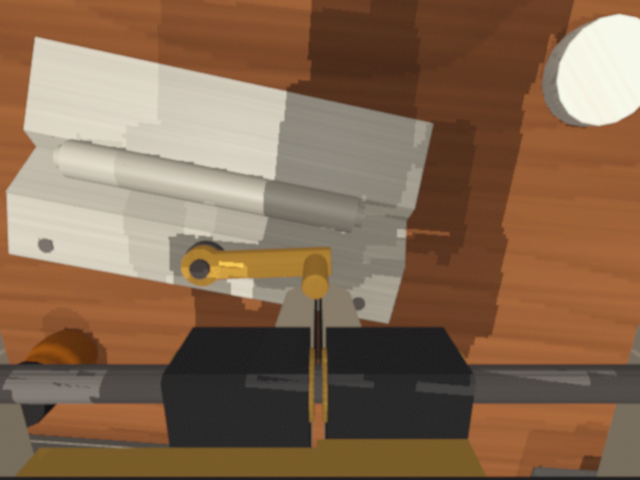

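The latch follows, with the pin centred on the tips at (315,270). Continuing round the arc.

```bash
python3 -m handwheel '[[[-0.018,0.002,0],0.195],[[-0.038,0.002,0],0.386],[[-0.057,-0.001,0],0.577],[[-0.077,-0.005,0],0.768],[[-0.096,-0.011,0],0.959],[[-0.096,-0.011,0],0.959]]';  python3 -c "
from arc import *
s,M=st()
for t in(.7,.8,.9,1,1.1,1.2,1.3,1.4,1.5,1.55): rel(t)
"
```

```text
time: 9.78
position: [0.6264, 0.0611, 0.0519]
orientation: [0.677, -0.205, 0.677, 0.205]
contact_force: [-0.8, 0.5, 0.7]
grip_width: 0.0006
t 9.78 pos [0.6264 0.0611 0.0519] v [0.0108 0.0528] yaw(y-axis) deg 123.74 toolz [0.83 0.56 0.  ] F [-0.8  0.5  0.7] w 0.001 q [ 0.02  0.7   1.56 -0.    0.88 -2.14]
0.7 [0.001, 0.001, 0.0] 0.0
0.8 [-0.018, -0.007, 0.0] 0.191
0.9 [-0.035, -0.017, 0.0] 0.382
1 [-0.051, -0.028, 0.0] 0.573
1.1 [-0.066, -0.041, 0.0] 0.764
1.2 [-0.08, -0.056, 0.0] 0.955
1.3 [-0.089, -0.073, 0.0] 0.997
1.4 [-0.095, -0.091, 0.0] 0.997
1.5 [-0.1, -0.11, 0.0] 0.997
1.55 [-0.101, -0.119, 0.0] 0.997
```

```bash
python3 -m handwheel '[[[-0.018,-0.007,0],0.19],[[-0.035,-0.017,0],0.38],[[-0.051,-0.028,0],0.57],[[-0.066,-0.041,0],0.764],[[-0.08,-0.056,0],0.955],[[-0.08,-0.056,0],0.955]]';  python3 -c "
from arc import *
s,M=st()
cv2.imwrite('pics/s7.png',cv2.resize(eyes.read_camera('scene')[180:330,210:410,::-1],None,fx=4,fy=4,interpolation=2))
cv2.imwrite('pics/w7.png',eyes.read_camera('wrist')[:,:,::-1])
for t in(1.2,1.3,1.4,1.5,1.55,1.58): rel(t)
"
```

```text
time: 10.52
position: [0.6025, 0.0442, 0.0518]
orientation: [0.605, -0.366, 0.605, 0.366]
contact_force: [1.1, 0.3, -1.4]
grip_width: 0.0003
t 10.53 pos [0.6025 0.0442 0.0518] v [-0.0111  0.0334] yaw(y-axis) deg 152.3 toolz [ 0.46  0.89 -0.  ] F [ 1.1  0.3 -1.4] w 0.0 q [-0.    0.67  1.63 -0.    0.85 -2.66]
1.2 [-0.001, 0.0, 0.001] 0.004
1.3 [-0.01, -0.017, 0.001] 0.045
1.4 [-0.016, -0.035, 0.001] 0.045
1.5 [-0.02, -0.054, 0.001] 0.045
1.55 [-0.022, -0.064, 0.001] 0.045
1.58 [-0.023, -0.069, 0.001] 0.045
```

View pics/s7.png

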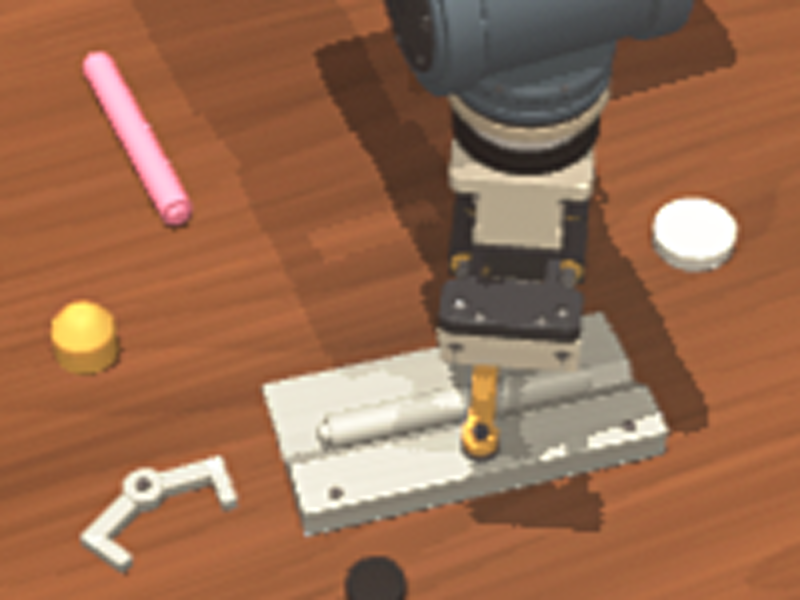

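View pics/w7.png

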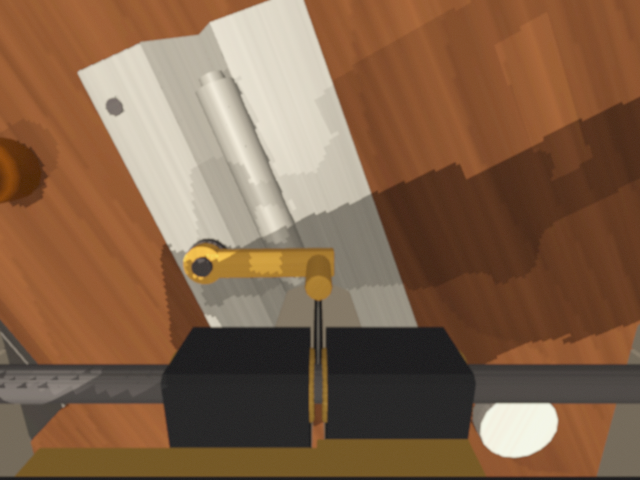

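```bash
python3 -m handwheel '[[[-0.01,-0.017,0],0.045],[[-0.016,-0.035,0],0.045],[[-0.02,-0.054,0],0.045],[[-0.023,-0.069,0],0.045],[[-0.023,-0.069,0],0.045]]';  python3 -c "
from arc import *
s,M=st()
cv2.imwrite('pics/s8.png',cv2.resize(eyes.read_camera('scene')[180:330,210:410,::-1],None,fx=4,fy=4,interpolation=2))
cv2.imwrite('pics/w8.png',eyes.read_camera('wrist')[:,:,::-1])
"
```

```text
time: 11.25
position: [0.5954, 0.0232, 0.0517]
orientation: [0.6, -0.374, 0.6, 0.374]
contact_force: [-0.5, 0.0, -0.6]
grip_width: 0.0006
t 11.25 pos [0.5954 0.0232 0.0517] v [-0.0157  0.0117] yaw(y-axis) deg 153.83 toolz [ 0.44  0.9  -0.  ] F [-0.5  0.  -0.6] w 0.001 q [-0.04  0.65  1.65 -0.    0.84 -2.72]
```

View pics/w8.png

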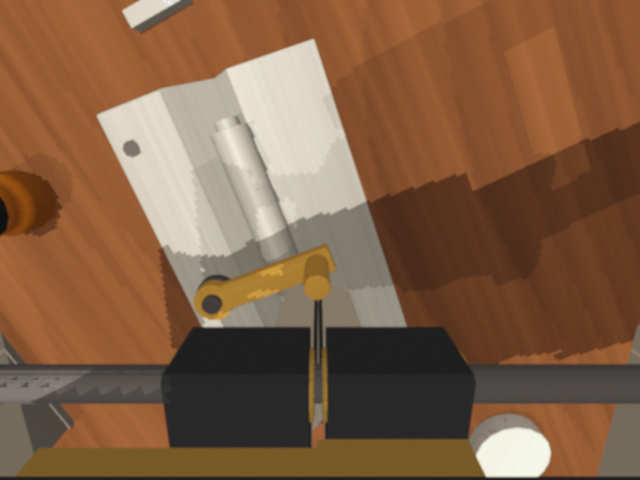

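Latch looks perpendicular to the rod. Back straight off the pin, then up and clear for a final check.

```bash
python3 -m handwheel '[[[0.03,0.06,0],0],[[0.06,0.12,0],0],[[0.06,0.12,0.2],0],[[0.06,0.12,0.4],0],[[-0.1,0.4,0.5],-0.3],[[-0.3,0.7,0.5],-0.6],[[-0.5,0.9,0.5],-0.9],[[-0.5,0.9,0.5],-1],[[-0.5,0.9,0.5],-1],[[-0.5,0.9,0.5],-1],[[-0.5,0.9,0.5],-1],[[-0.5,0.9,0.5],-1]]';  python3 -c "
from arc import *
s,M=st()
s=eyes.read_camera('scene')[:,:,::-1];t=eyes.read_camera('top')[:,:,::-1]
cv2.imwrite('pics/s9.png',cv2.resize(s[210:350,220:410],None,fx=4.2,fy=4.2,interpolation=2))
cv2.imwrite('pics/t9.png',cv2.resize(t[180:300,230:410],None,fx=4.4,fy=4.4,interpolation=2)); cv2.imwrite('pics/t9f.png',t)
"
```

```text
time: 12.85
position: [0.4461, 0.2933, 0.2016]
orientation: [0.677, -0.206, 0.677, 0.206]
contact_force: [0.2, 0.5, 0.3]
grip_width: 0.0003
t 12.85 pos [0.4461 0.2933 0.2016] v [-0.1941  0.2636] yaw(y-axis) deg 123.81 toolz [ 0.83  0.56 -0.  ] F [0.2 0.5 0.3] w 0.0 q [ 0.49  0.35  1.72 -0.    1.07 -1.67]
```

View pics/s9.png

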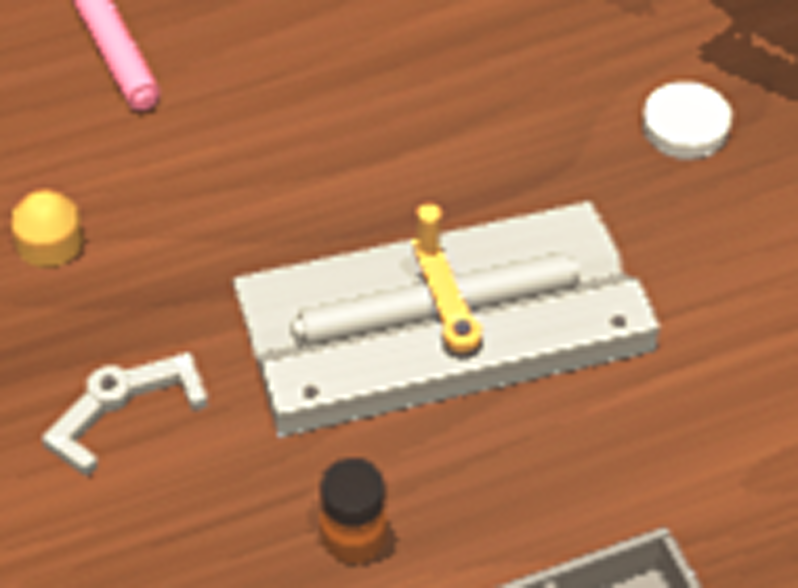

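View pics/t9.png

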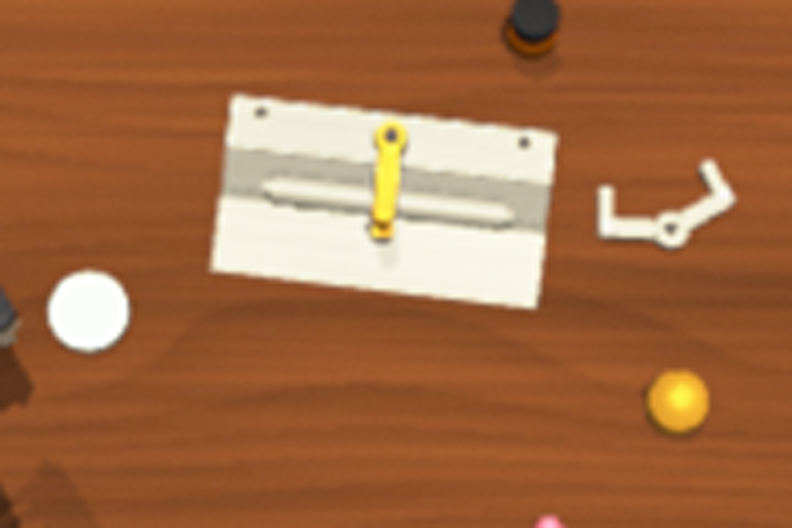

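```bash
python3 -c "
from h import *
c=cam('top'); f=lambda x,y,z:w2v(ray(c,(x+.5)/4.4-.5+230,(y+.5)/4.4-.5+180,z))
print('rod',f(263,187,.014),f(514,214,.014)); p=f(392,136,.0345);q=f(381,229,.0645);d=q-p;print('piv',p,'pin',q,'theta',np.arctan2(-d[0],d[1]))
a=cv2.imread('pics/top0.png').astype(int);b=cv2.imread('pics/t9f.png').astype(int);D=(abs(a-b).max(2)>40)
for n,(u,v) in dict(puck=(250,250),bob=(384,271),anchor=(381,228),jar=(351,184),collar=(484,305),driver=(156,310)).items(): print(n,D[v-14:v+14,u-14:u+14].sum())
"
```

```text
rod [-0.00089673  0.07925231] [ 0.0004035  -0.08304905]
piv [0.03699537 0.00022241] pin [-0.03170024 -0.0009192 ] theta 1.5874133040293437
puck 0
bob 0
anchor 0
jar 0
collar 0
driver 264
```

```bash
python3 -c "
import cv2,numpy as np
a=cv2.imread('pics/top0.png')[260:360,100:230];b=cv2.imread('pics/t9f.png')[260:360,100:230]
cv2.imwrite('pics/drv.png',cv2.resize(np.hstack([a,b]),None,fx=3,fy=3))"
```

```text
(no output)
```

View pics/drv.png

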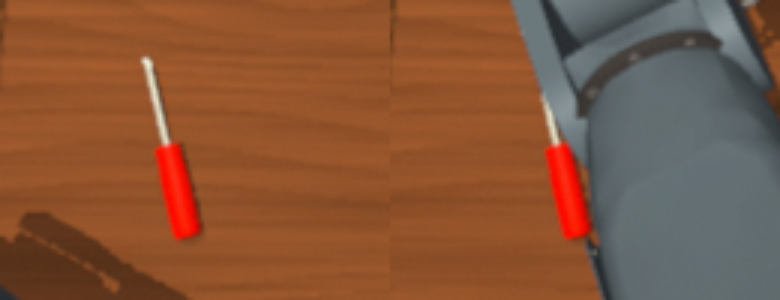

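The driver's visible part is where it was; the arm only hides its tip. Everything checks out, so I'm handing in.

```bash
python3 -c "
from rig import ctrl
print(ctrl.finish_job())"
```

```text
the job is handed in; nothing more can be done
None
```

I rolled the rod along the bench and up the ramp into the groove, pushing it by its side with the two open fingertips. I then shut the fingers and pushed the latch round by its pin until it lay across the rod. I handed the job in at about 13 s, with the arm standing clear.

- **Rod:** in the last top view it lay within about 1 mm of the seated line across the groove. It was about 2 mm from mid-length and about 0.01 rad off the groove's direction. I did not measure its height separately, but it looked fully seated in both views.
- **Latch:** it measured about 1.59 rad, past the 1.4 rad needed. The top view put the pin about 12 mm further out from the pivot than it should be. My pixel pick of the pin top is therefore probably off, but that hardly affects the angle.
- **Bystanders:** the top view showed no change at the puck, anchor, bob, jar or collar. The driver area did show a difference, but only because the arm hid its tip; the part still in view had not moved.
- **Earlier disagreement:** a wrist-view reading of the latch pivot was about 10 mm off the other views, because the gripper partly hid the pivot. I did not use it.

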